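# Change over the forming sleeve on a leaning bench arbor

## Robot

A 6-joint arm with a two-finger parallel gripper is mounted at the origin on the work surface. World frame = base frame: x ahead of the robot, y to its left, z up, the work surface at z = 0. Lengths are in m, angles in rad, forces in N, time in s.
With the tool pointing down it reaches from about 0.25 to 0.775 m from the base axis. Payload 4 kg.
Tool frame: the origin (TCP) lies midway between the tips of the shut fingers; the grasp point (between the pads) lies 19 mm behind it; z points along the fingers, y is the line along which they close (so a half turn about z gives the same grasp; the last joint's range is limited). The gripper opens to 94 mm and grips with 3 to 60 N. Pads are 16 mm wide; open, the fingers measure 119 mm over their backs; the gripper's body (75 mm by 177 mm) begins 78 mm behind the grasp point.
Start: joints at [1.202, 0.087, 1.371, -0, 1.684, -0.103], TCP at [0.144, 0.531, 0.183] pointing down, gripper open.
Joint ranges: [-3.1, 3.1], [-0.76, 2.03], [0.27, 2.55], [-1.08, 4.22], [0.17, 2.65], [-2.57, 2.57]. Speed limits (rad/s): [2.79, 2.79, 3.14, 3.14, 3.14, 3.14].

## Interface

Orientations are given as [roll, pitch, yaw] about the fixed x, y, z axes, in that order (R = Rz(yaw) Ry(pitch) Rx(roll)).
In Python, from bench import robot gives the robot as it stands. The module is installed in compiled form; this text tells all that it offers.
- The arm moves only by the tool arm_command, never from a script. Its argument "targets" is a list of rows, each a list of 4 numbers: the shift along the world's x, y, z as a fraction of full scale, then the turn about the world's z as a fraction of full scale. A call has 1 to 8 rows; each row is the pose to reach, as a shift and turn from the pose commanded when the call began; what a row does not reach only later rows make up. Full scale, the value 1, is 0.5 m for a shift and 120 degrees for a turn. A row lasts 1/12 s, in which the tool goes at most 41.7 mm and 7.16 degrees, less where a joint would pass 70% of its speed; a pose out of reach is approached as far as the arm can. A call with a number of a shift or a turn outside -1 to 1 is refused whole. A call with a gripper value outside its range is refused whole. "claw" is the closure, from 0 (fully open) to 1 (shut), set as the call begins (left out, the last holds). The fingers move at their own pace and stop on an object; the grip force is fixed at half the most. Time passes only in rows, so rows that repeat a pose let the fingers close. It gives the time, the measured TCP pose, the force, the opening and the grip force at its end, in the units of the state.
- robot.get_obs(): the state, without advancing time (a new reading comes with each control period).
- robot.snapshot(name): name is "scene" or "side" or "wrist"; returns the picture (384x512x3 uint8, red, green, blue); there is no depth.
- robot.camera_info(name): a dict with "vfov" (degrees; the focal length in pixels is half the picture's height over the tangent of half this angle, whatever the lens; pixels are square), "cx", "cy" (the principal point, pixels), "k1" (the pictures are not rectified: a ray, as slopes to the right and down, at radius r is drawn at 1 + k1 r^2 times it, then the intrinsics apply), "extrinsics" (4x4, takes a point from camera to world coordinates); the wrist camera has in their place "T_tool_cam" (4x4, takes a point from camera to tool coordinates, whose origin is the TCP and whose axes are the flange's). Camera axes: x right, y up, looking along -z (the intrinsics and any distortion apply to the point x, -y, -z); pixel columns grow to the right and rows downward; lengths in m; the calibration is good to about 2 mm. A picture is of the moment at which its call begins: read the wrist's pose just before it. camera_info takes no time and is no camera call.
- robot.close_job(): hands the job in; it is judged then, once.
The state is a dict: "time": time; "joint_positions": joint angles; "qvel": joint speeds; "joint_torque": joint torques, N m; "tool_pos": TCP position; "ee_rot": TCP orientation; "wrist_force": force on the tool from outside, world axes, zero at the start; "wrist_torque": the same for the moment, N m; "width": finger opening in m; "finger_force": force on a finger pad.
Only numpy, scipy, OpenCV 4.12 (cv2) and the standard library are available. Lean on these libraries where they do the work, as an engineer would, in place of code of your own. Each camera call takes 0.05 s, during which the arm holds its last target. There are 200 camera calls.

## Task

Pull the red forming sleeve off the leaning arbor, where spring balls hold it, and put it away over the free upright storage post: same end (brass band) down, lowered rather than dropped, and sitting fully down on the wooden base. Then let go, leaving the blue sleeve, the pliers and the jar where they are.

Things in the scene. Friction and masses are not known exactly. Their poses are not given: they have to be found in the camera images.
- red_sleeve: red nylon sleeve, a straight tube: 80 mm long, outer diameter 48 mm, through bore 28.8 mm (wider groove inside, 8 to 25 mm above the lower end, for the spring balls), brass band round the lowest 10 mm, 0.08 to 0.17 kg. Origin: centre of its lower (brass band) end; z axis along the tube to the other end. Starts on the arbor against its shoulder, leaning with it.
- arbor: steel arbor leaning 35 degrees from vertical on a fixed grey foot 140 x 100 x 16 mm. Origin: centre of the shoulder (disc, 52 mm diameter) the sleeve sits on, 75 mm above the table; z axis along the arbor to its free top, y level. Spigot inside the sleeve: 26 mm diameter, 55 mm long. Two spring balls 16.5 mm above the shoulder hold the sleeve; pulling it off along z takes about 10 to 16 N.
- free_post: free storage post: square light-wood base 80 x 80 x 20 mm, fixed, with an upright aluminium post of 22 mm diameter in its centre, top 80 mm above the table (60 mm above the base), last 8 mm tapered to 12 mm. Origin: centre of the base's underside, on the table.
- free_post_seat (a point): centre of the top face of the free post's wooden base, 20 mm above the table: where the centre of the sleeve's lower end belongs
- taken_post: an identical storage post, already taken by the blue sleeve. Origin: centre of the base's underside.
- blue_sleeve: blue sleeve of the same size as the red one, loose on the taken post. Origin: centre of its lower end, 20 mm above the table. Leave alone.
- pliers: pliers with dark blue handles, lying loose on the bench: 150 mm long, 52 mm wide, 12 mm thick. Origin: underside, near the middle of the length; x axis towards the jaws. Leave alone.
- jar: closed amber glass jar with a brass lid, 52 mm diameter, 70 mm high, standing loose. Origin: centre of its underside. Leave alone.
Mind the look-alikes: they are no part of the job. Of the things that look like the red_sleeve, the middle-sized one is meant.

How it is judged:
On the way, in this order (a step that is already met when the one before it is completed fails the run):
1. the red sleeve is pulled off the arbor, its lower end clear of the arbor (distance between red_sleeve and arbor above 0.065 m), for 0.1 s.
2. the red sleeve's lower end is over the free post, the post's top inside it (horizontal distance between red_sleeve and free_post_seat below 0.01 m and z of red_sleeve in the frame of free_post_seat below 0.05 m), for 0.1 s.
At the end, for the whole second after the job is handed in: The red sleeve stands on the free post's base, brass band down: centre of its lower end within 7 mm of the post axis and 4 mm of the base's top face in height, upright within 0.08 rad, at rest and released; the blue sleeve is still seated on its own post (horizontal distance between red_sleeve and free_post_seat below 0.007 m and z of red_sleeve in the frame of free_post_seat between -0.004 and 0.004 m and angle between red_sleeve's own z axis and vertical below 0.08 rad and linear speed of red_sleeve below 0.02 m/s and horizontal distance between blue_sleeve and taken_post below 0.01 m and height (world z) of blue_sleeve below 0.026 m); the robot touches nothing.
It fails at once if the red sleeve drops down the free post (faster than 0.6 m/s) (horizontal distance between red_sleeve and free_post_seat below 0.015 m and z of red_sleeve in the frame of free_post_seat below 0.07 m and linear speed of red_sleeve above 0.6 m/s).
It fails at once if the blue sleeve is disturbed (moved over 15 mm) (distance of blue_sleeve from where it was at the start of the episode above 0.015 m).
It fails at once if the pliers are disturbed (moved over 20 mm) (distance of pliers from where it was at the start of the episode above 0.02 m).
It fails at once if the jar is disturbed (moved over 20 mm) (distance of jar from where it was at the start of the episode above 0.02 m).
It also fails if it takes over 37 s, if anything falls off the work surface, if the arm or the gripper's body presses on something with over 40 N, if the wrist force passes 120 N, or if a joint passes its speed limit or range.

## Working session

There is one attempt and no reset: what is moved stays moved. The work goes in short steps, Python scripts to look and compute and a tool call to move; the robot and the scene stay as the last step left them, time stands still between calls to the robot, and variables do not carry over. Pictures are saved under pics/ and viewed, at most 10 in all, crops included, and the job is handed in when it is done.

Besides the shell and the picture viewer there is one more tool, called after "Request:" by a JSON object that holds its "op" and its "data". arm_command: Moves the arm, as the interface text tells. Shift numbers are shares of 0.5 m and turn numbers shares of 120 degrees, none past 1 either way. Its arguments: {"type":"object","properties":{"targets":{"type":"array"},"claw":{"type":"number"}},"required":["targets"]}

```bash
mkdir -p pics
cat > h.py <<'E'
import numpy as np,cv2
from bench import robot
E
python3 - <<'E'
from h import *
o=robot.get_obs(); print({k:np.round(v,4) for k,v in o.items()})
a=robot.snapshot("scene");b=robot.snapshot("side")
for n,i in(("scene",a),("side",b)):
    cv2.imwrite(f"pics/{n}0.png",cv2.resize(i[...,::-1],(768,576)) )
    np.save(n+"0.npy",i)
    print(n,robot.camera_info(n))
print(robot.camera_info("wrist"))
E
```

```text
{'time': np.float64(0.0), 'joint_positions': array([ 1.2019,  0.0879,  1.3722, -0.    ,  1.6836, -0.1031]), 'qvel': array([-0.0015,  0.0015, -0.0004, -0.0014, -0.0023, -0.    ]), 'joint_torque': array([ 1.00000e-04, -3.40185e+01, -3.02428e+01,  7.17000e-02,
        3.32000e-02, -2.00000e-04]), 'tool_pos': array([0.1443, 0.5301, 0.1821]), 'ee_rot': array([-3.1394e+00, -2.0000e-04,  2.8758e+00]), 'wrist_force': array([-0.6988, -0.1405,  0.0518]), 'wrist_torque': array([ 0.0402, -0.0262, -0.0483]), 'finger_force': np.float64(0.0), 'width': np.float64(0.0942)}
scene {'vfov': 50.01784001616507, 'cx': 255.30922456932996, 'cy': 194.5874056286637, 'k1': -0.014117169547553501, 'extrinsics': array([[ 0.3740313 , -0.55666824,  0.74176887,  1.28900338],
       [ 0.92740012,  0.22919486, -0.29563276, -0.32233137],
       [-0.00544024,  0.79849244,  0.60198025,  0.70041906],
       [ 0.        ,  0.        ,  0.        ,  1.        ]])}
side {'vfov': 52.47603123070265, 'cx': 255.41534760080165, 'cy': 193.48402621498, 'k1': 0.04187731392644382, 'extrinsics': array([[-0.95144908,  0.22712238, -0.20775003,  0.3076973 ],
       [-0.30759956, -0.67685205,  0.66877038,  0.65650933],
       [ 0.01127669,  0.70020478,  0.713853  ,  0.76603399],
       [ 0.        ,  0.        ,  0.        ,  1.        ]])}
{'vfov': 58.52120252986423, 'cx': 254.56086976585914, 'cy': 190.65000176051612, 'k1': -0.039276141293243444, 'T_tool_cam': array([[ 8.72021690e-04,  9.66608037e-01,  2.56257962e-01,
         7.61610858e-02],
       [ 9.99999614e-01, -8.15380310e-04, -3.27280340e-04,
        -2.00610450e-04],
       [-1.07404110e-04,  2.56258149e-01, -9.66608375e-01,
        -2.02396456e-01],
       [ 0.00000000e+00,  0.00000000e+00,  0.00000000e+00,
         1.00000000e+00]])}
```

View pics/scene0.png

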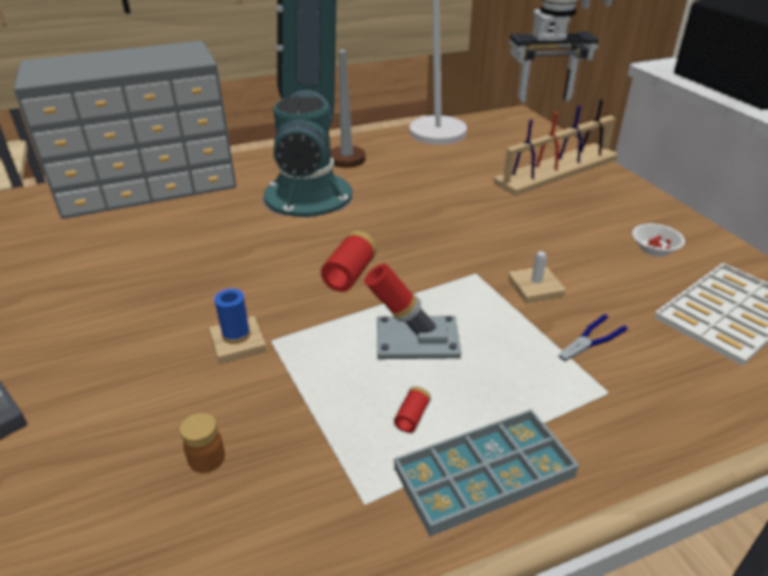

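View pics/side0.png

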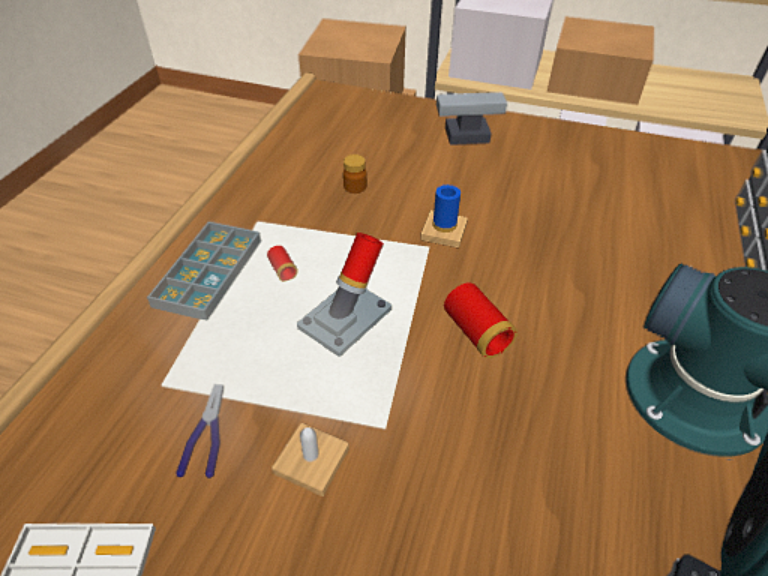

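Look-alikes (scene px, 768x576 view): the large red tube lying at (348,262), the one on the arbor at (392,290), and the small one lying at (412,410). The middle-sized one, on the arbor, is the target. The free post is at (538,268) and the blue sleeve at (233,315). I'll measure by silhouette fit and check close crops.

```bash
cat >> h.py <<'E'
from scipy.optimize import minimize, least_squares
from scipy.spatial.transform import Rotation as Rn
def cam(n,T=None):
    c=robot.camera_info(n); f=192/np.tan(np.radians(c['vfov']/2))
    K=np.array([[f,0,c['cx']],[0,f,c['cy']],[0,0,1.]])
    E=np.array(c['extrinsics']) if T is None else T@np.array(c['T_tool_cam'])
    return K,np.array([c['k1'],0,0,0.]),np.linalg.inv(E@np.diag([1,-1,-1,1.]))
def proj(c,P):
    K,d,M=c
    return cv2.projectPoints(np.asarray(P,float).reshape(-1,1,3),cv2.Rodrigues(M[:3,:3])[0],M[:3,3],K,d)[0][:,0]
def ray(c,px):
    K,d,M=c; u=cv2.undistortPoints(np.array([[px]],float),K,d)[0,0]
    R=M[:3,:3].T; return -R@M[:3,3], R@np.array([*u,1.])
def onz(c,px,z):
    o,d=ray(c,px); return o+d*(z-o[2])/d[2]
def red(i):
    h=cv2.cvtColor(i,cv2.COLOR_RGB2HSV); return (((h[...,0]<8)|(h[...,0]>172))&(h[...,1]>150)&(h[...,2]>60)).astype(np.uint8)
def cyl(o,u,a,b,r):
    u=np.array(u)/np.linalg.norm(u); e=np.cross(u,[0.3,0.9,0.1]); e/=np.linalg.norm(e); g=np.cross(u,e)
    t=np.linspace(0,2*np.pi,40)[:,None]; ring=r*(np.cos(t)*e+np.sin(t)*g)
    return np.vstack([o+a*u+ring,o+b*u+ring])
def hullmask(p):
    m=np.zeros((384*4,512*4),np.uint8); cv2.fillConvexPoly(m,cv2.convexHull(((p+.5)*4*16-8).astype(np.int32).reshape(-1,1,2)),1,shift=4)
    return cv2.resize(m.astype(np.float32),(512,384),interpolation=cv2.INTER_AREA)
E
python3 - <<'E'
from h import *
I={n:np.load(n+"0.npy") for n in("scene","side")}; C={n:cam(n) for n in I}
seed={"scene":(261,193),"side":(240,175)}; M={}
for n in I:
    k,l,s,ce=cv2.connectedComponentsWithStats(red(I[n]),connectivity=4)
    L=l[seed[n][1]-3:seed[n][1]+4,seed[n][0]-3:seed[n][0]+4]; q=np.bincount(L[L>0]).argmax()
    M[n]=(l==q).astype(np.float32); print(n,s[q],ce[q])
def f(p,each=False):
    x,y,w,b=p; u=[np.sin(.6109)*np.cos(w),np.sin(.6109)*np.sin(w),np.cos(.6109)]
    e=[np.abs(hullmask(proj(C[n],cyl(np.array([x,y,.075]),u,.010,.080,.024)))-M[n]).sum()/M[n].sum() for n in I]
    return e if each else sum(e)
o,d=ray(C["side"],(232,190)); p0=onz(C["side"],(232,190),.085)
best=None
for w in np.arange(0,6.28,.5):
    r=minimize(f,[p0[0],p0[1],w,0],method="Nelder-Mead",options=dict(initial_simplex=np.array([p0[0],p0[1],w,0])+np.vstack([np.zeros(4),np.diag([.02,.02,.4,.1])]),maxiter=400))
    if best is None or r.fun<best.fun: best=r
print("arbor",best.x[:3],np.degrees(best.x[2]),best.fun,f(best.x,True))
T=[]
for n,(x,y) in(("scene",(359,181)),("side",(207,305)),("scene",(265,200)),("side",(235,195))):
    c=I[n][y-37:y+38,x-50:x+50]; T.append(cv2.resize(c[...,::-1],(400,300),interpolation=cv2.INTER_CUBIC))
cv2.imwrite("pics/crops.png",np.vstack([np.hstack(T[:2]),np.hstack(T[2:])]))
E
```

```text
scene [243 176  32  33 601] [258.74209651 191.44259567]
side [228 155  27  34 568] [240.88380282 171.43485915]
arbor [5.65448047e-01 3.98943722e-03 4.34084850e+00] 248.7122986957281 0.20288167893886566 [np.float32(0.11782446), np.float32(0.08505722)]
```

View pics/crops.png

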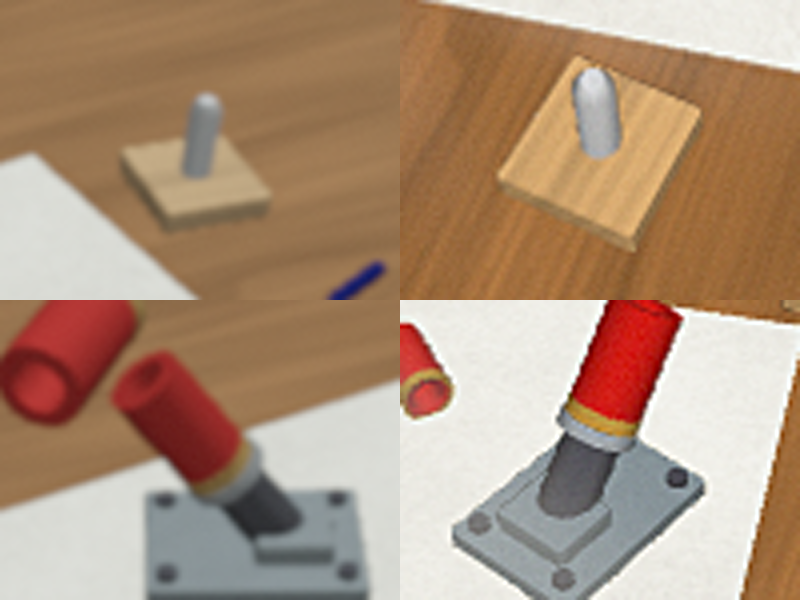

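The crops show the middle tube with its brass band down on the arbor shoulder, leaning toward −y. The post tip is at raw scene (361,168) and side (206,286), and the base's top corners are clear in both views. Next I'll fit the post and the big lying tube, and take a wrist picture of the post from the start pose.

Run:
```python
from h import *
C={n:cam(n) for n in("scene","side")}
off={"scene":(309,144),"side":(157,268)}
cr={"scene":[(122,152),(168,217),(270,197),(225,135)],"side":[(182,58),(300,108),(232,238),(100,178)]}
for n in C:
    px=[((a+.5)/4-.5+off[n][0],(b+.5)/4-.5+off[n][1]) for a,b in cr[n]]
    P=np.array([onz(C[n],p,.02) for p in px]); print(n,"base ctr",P.mean(0)[:2].round(4),"sides",np.linalg.norm(P-np.roll(P,1,0),axis=1).round(3))
    t={"scene":(208,97),"side":(195,76)}[n]; print("tip",onz(C[n],((t[0]+.5)/4-.5+off[n][0],(t[1]+.5)/4-.5+off[n][1]),.08)[:2].round(4))
sc=2/3
for nm,s,d,z in(("blue top",(230,297),(447,190),.1),("jar lid",(199,424),(354,160),.07),("pliers",(590,340),(210,425),.006),("big red",(348,262),(480,320),.035),("small",(412,410),(282,263),.015)):
    print(nm,onz(C["scene"],np.array(s)*sc,z)[:2].round(3),onz(C["side"],np.array(d)*sc,z)[:2].round(3))
o=robot.get_obs(); i=robot.snapshot("wrist"); cv2.imwrite("pics/w0.png",i[...,::-1])
```

```text
scene base ctr [0.5281 0.2905] sides [0.081 0.079 0.078 0.077]
tip [0.5216 0.2942]
side base ctr [0.5206 0.2958] sides [0.079 0.072 0.078 0.077]
tip [0.5219 0.2925]
blue top [ 0.468 -0.259] [ 0.468 -0.263]
jar lid [ 0.689 -0.347] [ 0.688 -0.345]
pliers [0.692 0.292] [0.685 0.29 ]
big red [ 0.355 -0.022] [ 0.345 -0.014]
small [ 0.728 -0.054] [ 0.728 -0.055]
```

Request:
{"op": "arm_command", "data": {"targets": [[0,0,0.16,0],[0.08,-0.05,0.16,-0.06],[0.16,-0.1,0.16,-0.12],[0.24,-0.15,0.16,-0.18],[0.32,-0.2,0.16,-0.24],[0.4,-0.25,0.16,-0.3],[0.47,-0.3,0.16,-0.36],[0.54,-0.34,0.16,-0.42]], "claw": 0}}

```text
time: 0.82
tool_pos: [0.3837, 0.379, 0.2631]
ee_rot: [-3.141, 0.0, 1.995]
wrist_force: [0.8, -0.3, -0.4]
width: 0.0941
finger_force: 0.0
```

Request:
{"op": "arm_command", "data": {"targets": [[0.07,-0.04,0,-0.06],[0.14,-0.09,0,-0.12],[0.22,-0.134,0,-0.18],[0.22,-0.134,0,-0.24],[0.22,-0.134,0,-0.3],[0.22,-0.134,0,-0.36],[0.22,-0.134,0,-0.381],[0.22,-0.134,0,-0.381]]}}

```text
time: 1.48
tool_pos: [0.4926, 0.3132, 0.2626]
ee_rot: [-3.141, 0.001, 1.202]
wrist_force: [-0.8, -0.2, -0.1]
width: 0.0939
finger_force: 0.0
```

Run:
```python
from h import *
o=robot.get_obs(); i=robot.snapshot("wrist"); print(o['tool_pos'],o['ee_rot'],o['qvel'].round(3),o['joint_positions'].round(2))
np.save("w1.npy",i); cv2.imwrite("pics/w1.png",i[...,::-1])
T=np.eye(4);T[:3,:3]=Rn.from_euler('xyz',o['ee_rot']).as_matrix();T[:3,3]=o['tool_pos'];np.save("w1T.npy",T)
c=cam("wrist",T); print(proj(c,[[.522,.293,.08],[.522,.293,.02]]))
```

```text
[0.49259288 0.31320536 0.26259243] [-3.14087940e+00  8.86049379e-04  1.20159572e+00] [ 0.007 -0.002  0.002  0.001  0.001 -0.072] [ 0.47  0.16  1.13 -0.    1.85  0.84]
[[286.47478661 173.77944759]
 [282.44011764 164.20303483]]
```

View pics/w1.png

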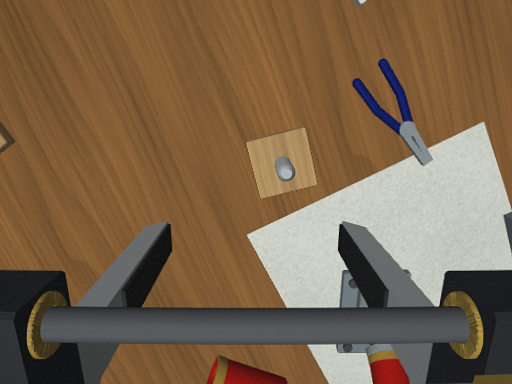

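The wrist view shows the post base centred at (282,163) and the tip at (287,172), within about 1 px of my estimate. Next I'll look at the arbor from above.

Request:
{"op": "arm_command", "data": {"targets": [[0.01,-0.08,0,0],[0.02,-0.16,0,0],[0.03,-0.24,0,0],[0.04,-0.32,0,0],[0.05,-0.4,0,0],[0.06,-0.48,0,0],[0.07,-0.56,0,0],[0.08,-0.64,0,0]]}}

```text
time: 2.2
tool_pos: [0.5322, -0.0082, 0.2633]
ee_rot: [3.141, -0.0, 1.205]
wrist_force: [1.0, -0.5, -0.2]
width: 0.0941
finger_force: 0.0
```

Request:
{"op": "arm_command", "data": {"targets": [[0.01,-0.08,0,0],[0.01,-0.12,0,0],[0.01,-0.12,0,0],[0.01,-0.12,0,0]]}}

```text
time: 2.53
tool_pos: [0.5373, -0.0671, 0.2629]
ee_rot: [-3.141, -0.0, 1.202]
wrist_force: [-0.3, -0.3, 0.3]
width: 0.094
finger_force: 0.0
```

```bash
cat > fit.py <<'E'
from h import *
o=robot.get_obs(); i=robot.snapshot("wrist"); print(o['tool_pos'],o['ee_rot'],o['qvel'].round(3))
T=np.eye(4);T[:3,:3]=Rn.from_euler('xyz',o['ee_rot']).as_matrix();T[:3,3]=o['tool_pos']
np.save("w2.npy",i);np.save("w2T.npy",T)
cw=cam("wrist",np.load("w1T.npy"))
print("post w1",np.mean([onz(cw,p,.02) for p in((246,143),(304,127),(317,184),(261,199))],0))
I={n:np.load(n+"0.npy") for n in("scene","side")}; I["w"]=i; C={n:cam(n) for n in("scene","side")}; C["w"]=cam("wrist",T)
def model(p):
    x,y,w=p[:3]; u=[np.sin(.6109)*np.cos(w),np.sin(.6109)*np.sin(w),np.cos(.6109)]
    return cyl(np.array([x,y,.075]),u,.010,.080,.024)
p0=[.5654,.0040,4.3408]; M={}
for n in I:
    k,l,s,ce=cv2.connectedComponentsWithStats(red(I[n]),connectivity=4)
    L=l[hullmask(proj(C[n],model(p0)))>.9]; q=np.bincount(L[L>0]).argmax(); M[n]=(l==q).astype(np.float32); print(n,s[q])
def f(p,ns): return sum(np.abs(hullmask(proj(C[n],model(p)))-M[n]).sum()/M[n].sum() for n in ns)
for ns in(("scene","side"),("w",),("scene","side","w")):
    r=minimize(f,p0,args=(ns,),method="Nelder-Mead",options=dict(initial_simplex=np.array(p0)+np.vstack([np.zeros(3),np.diag([.008,.008,.08])])))
    print(ns,r.x.round(4),np.degrees(r.x[2]).round(1),round(r.fun,3))
v=i[...,::-1].copy(); cv2.polylines(v,[cv2.convexHull(proj(C["w"],model(r.x)).astype(np.int32))],True,(0,255,0),1); cv2.imwrite("pics/w2.png",v)
E
python3 fit.py
```

```text
[ 0.53733563 -0.0671121   0.26286681] [-3.14071654e+00 -4.87565779e-04  1.20177556e+00] [ 0.043 -0.012  0.002  0.008  0.003  0.008]
post w1 [0.52162186 0.29361828 0.02      ]
scene [243 176  32  33 601]
side [228 155  27  34 568]
w [ 231   86   50   80 3367]
('scene', 'side') [5.6550e-01 3.9000e-03 4.3399e+00] 248.7 0.202
('w',) [5.631e-01 3.700e-03 4.355e+00] 249.5 0.039
('scene', 'side', 'w') [5.6420e-01 4.0000e-03 4.3397e+00] 248.6 0.267
```

View pics/w2.png

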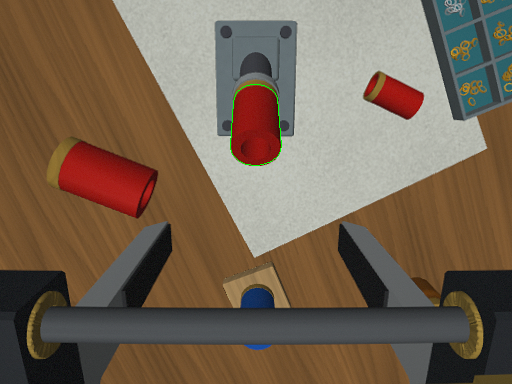

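The green fit outline matches the sleeve, with the grasp pose between the two fingers. I'll move over the sleeve and descend.

Request:
{"op": "arm_command", "data": {"targets": [[0.031,0.086,0,0.003],[0.031,0.086,0,0.003],[0.031,0.086,-0.07,0.003],[0.031,0.086,-0.14,0.003],[0.031,0.086,-0.2,0.003],[0.031,0.086,-0.26,0.003],[0.031,0.086,-0.3,0.003],[0.031,0.086,-0.329,0.003]]}}

```text
time: 3.25
tool_pos: [0.5512, -0.0211, 0.0958]
ee_rot: [-3.137, 0.001, 1.213]
wrist_force: [-0.4, -1.4, 0.3]
width: 0.0939
finger_force: 0.0
```

Request:
{"op": "arm_command", "data": {"targets": [[0,0,0,0],[0,0,0,0],[0,0,0,0],[0,0,0,0],[0,0,0,0],[0,0,0,0],[0,0,0,0],[0,0,0,0]], "claw": 1}}

```text
time: 3.92
tool_pos: [0.5538, -0.0239, 0.0995]
ee_rot: [3.139, -0.0, 1.209]
wrist_force: [1.0, 0.2, 0.9]
width: 0.0472
finger_force: 30.0
```

Request:
{"op": "arm_command", "data": {"targets": [[-0.0041,-0.0107,0.0164,0],[-0.0081,-0.0214,0.0328,0],[-0.0122,-0.0322,0.0492,0],[-0.0163,-0.0429,0.0655,0],[-0.0204,-0.0536,0.0819,0],[-0.0244,-0.0643,0.0983,0],[-0.0285,-0.0751,0.1147,0],[-0.0326,-0.0858,0.131,0]]}}

```text
time: 4.58
tool_pos: [0.5362, -0.0672, 0.1651]
ee_rot: [-3.141, 0.0, 1.209]
wrist_force: [0.2, -0.2, -1.0]
width: 0.0473
finger_force: 30.0
```

Request:
{"op": "arm_command", "data": {"targets": [[-0.002,-0.0055,0.008,0],[-0.004,-0.011,0.02,0],[-0.004,-0.011,0.04,0],[-0.004,-0.011,0.06,0]]}}

```text
time: 4.92
tool_pos: [0.5344, -0.0718, 0.1946]
ee_rot: [-3.14, -0.0, 1.209]
wrist_force: [0.9, -0.4, -1.3]
width: 0.0473
finger_force: 30.0
```

Run:
```python
from h import *
o=robot.get_obs(); print(o['tool_pos'],o['wrist_force'].round(1))
a=robot.snapshot("side")[100:300,130:380];b=robot.snapshot("wrist")
cv2.imwrite("pics/g1.png",np.hstack([cv2.resize(a[...,::-1],(400,320)),cv2.resize(b[...,::-1],(400,320))]))
```

```text
[ 0.53436658 -0.07184757  0.19458215] [ 0.9 -0.4 -1.3]
```

View pics/g1.png

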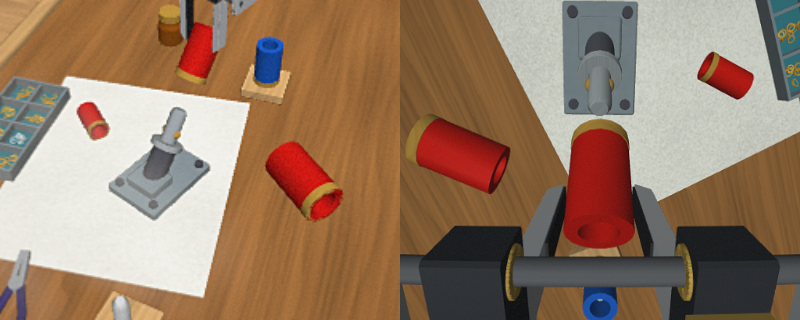

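The sleeve is off the arbor and still held at about its 35° lean, with the brass band toward tool +x. The tool can't tilt, so I'll use the post inside the bore as a pivot to upright the sleeve. First I'll measure the held pose and plan that path.

```bash
cat > held.py <<'E'
from h import *
def held(g=(.052,.61)):
    o=robot.get_obs(); i=robot.snapshot("wrist")
    T=np.eye(4);T[:3,:3]=Rn.from_euler('xyz',o['ee_rot']).as_matrix();T[:3,3]=o['tool_pos']; c=cam("wrist",T)
    hs=cv2.cvtColor(i,cv2.COLOR_RGB2HSV); valid=~((hs[...,1]<90)&(hs[...,2]<120))
    G=T[:3,3]-.019*T[:3,2]
    def model(p): 
        s,th,oy=p; u=-np.sin(th)*T[:3,0]+np.cos(th)*np.array([0,0,1]); return cyl(G+oy*T[:3,1]-s*u,u,.010,.080,.024)
    k,l,st,_=cv2.connectedComponentsWithStats(red(i),connectivity=4); L=l[hullmask(proj(c,model((*g,0))))>.9]; m=(l==np.bincount(L[L>0]).argmax()).astype(np.float32)
    f=lambda p:(np.abs(hullmask(proj(c,model(p)))-m)*valid).sum()/m.sum()
    p0=np.array([*g,0]); r=minimize(f,p0,method="Nelder-Mead",options=dict(initial_simplex=p0+np.vstack([np.zeros(3),np.diag([.008,.15,.003])])))
    print("s,deg,oy,res",r.x[0].round(4),np.degrees(r.x[1]).round(1),r.x[2].round(4),round(r.fun,3),"tcp",o['tool_pos'].round(4),"F",o['wrist_force'].round(1),"t",o['time'])
    return r.x,o,i
E
python3 - <<'E'
from held import *
(s,th,oy),o,i=held()
w=o['ee_rot'][2]; ex=np.array([np.cos(w),np.sin(w)]); post=np.array([.5218,.2933]); 
for t in np.radians([35,25,15,5,0]):
    dx=-.011+.0144*np.cos(t)-s*np.sin(t)
    p=post+dx*ex; z=.068+s*np.cos(t)-.019
    print(np.degrees(t),dx.round(4),p.round(4),z.round(4))
E
```

```text
s,deg,oy,res 0.0524 30.3 -0.0013 0.02 tcp [ 0.536  -0.072   0.1969] F [ 0.2  0.  -0.8] t 5.0167
35.0 -0.0292 [0.5115 0.266 ] 0.0919
25.0 -0.0201 [0.5147 0.2745] 0.0964
14.999999999999998 -0.0106 [0.518  0.2833] 0.0996
5.0 -0.0012 [0.5214 0.2922] 0.1012
0.0 0.0034 [0.523  0.2965] 0.1014
```

Request:
{"op": "arm_command", "data": {"targets": [[0,0.04,0.01,0],[-0.005,0.11,0.01,0],[-0.01,0.19,0.01,0],[-0.016,0.27,0.01,0],[-0.022,0.35,0.01,0],[-0.028,0.43,0.01,0],[-0.034,0.51,0.01,0],[-0.04,0.59,0.01,0]]}}

```text
time: 5.73
tool_pos: [0.5138, 0.2252, 0.1987]
ee_rot: [-3.141, 0.001, 1.21]
wrist_force: [1.5, -0.5, -1.4]
width: 0.0478
finger_force: 30.0
```

Request:
{"op": "arm_command", "data": {"targets": [[-0.003,0.04,0,0],[-0.006,0.07,0,0],[-0.007,0.09,0,0],[-0.007,0.092,-0.03,0],[-0.007,0.092,-0.06,0],[-0.007,0.092,-0.09,0],[-0.007,0.092,-0.1,0],[-0.007,0.092,-0.1,0]]}}

```text
time: 6.4
tool_pos: [0.5101, 0.2683, 0.1468]
ee_rot: [-3.138, 0.003, 1.209]
wrist_force: [-0.1, -0.3, -1.5]
width: 0.047
finger_force: 30.0
```

Run:
```python
from held import *
a=robot.snapshot("side")[205:355,110:310];e=robot.snapshot("scene")[90:240,260:460]
(s,th,oy),o,b=held((.052,.53))
w=o['ee_rot'][2]; ex=np.array([np.cos(w),np.sin(w)]);ey=np.array([np.sin(w),-np.cos(w)])
m=o['tool_pos'][:2]+ex*s*np.sin(th); d=m-np.array([.5218,.2933]); print("mouth-post in tool x,y",(d@ex).round(4),(d@ey).round(4))
cv2.imwrite("pics/g2.png",np.vstack([np.hstack([cv2.resize(q[...,::-1],(400,300)) for q in(a,e)]),np.hstack([cv2.resize(b[...,::-1],(400,300)),np.zeros((300,400,3),np.uint8)])]))
```

```text
s,deg,oy,res 0.0525 30.1 -0.0014 0.016 tcp [0.5115 0.2689 0.1496] F [ 0.8  0.1 -1.4] t 6.5
mouth-post in tool x,y -0.0001 -0.001
```

View pics/g2.png

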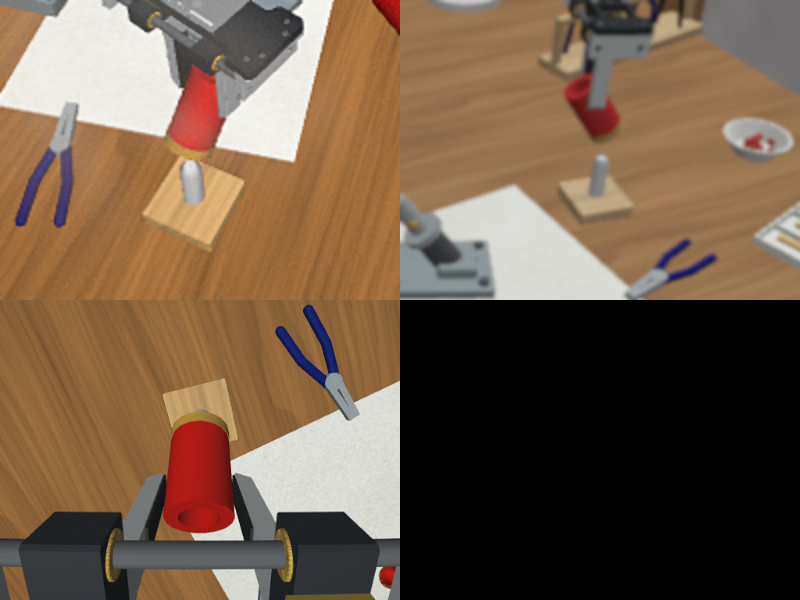

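The sleeve's mouth is right above the post in both views, still at 30°. I'll lower it over the tip slowly and watch the force.

Request:
{"op": "arm_command", "data": {"targets": [[0.003,-0.001,-0.015,0],[0.003,-0.001,-0.03,0],[0.003,-0.001,-0.045,0],[0.003,-0.001,-0.06,0],[0.003,-0.001,-0.075,0],[0.003,-0.001,-0.085,0],[0.003,-0.001,-0.092,0],[0.003,-0.001,-0.092,0]]}}

```text
time: 7.22
tool_pos: [0.512, 0.2683, 0.1019]
ee_rot: [-3.14, 0.002, 1.209]
wrist_force: [1.8, -0.1, -1.7]
width: 0.0473
finger_force: 30.0
```

Request:
{"op": "arm_command", "data": {"targets": [[0,0,-0.005,0],[0,0,-0.01,0],[0,0,-0.014,0],[0,0,-0.014,0]]}}

```text
time: 7.55
tool_pos: [0.5126, 0.2685, 0.0959]
ee_rot: [-3.141, 0.0, 1.209]
wrist_force: [0.3, -0.5, -1.4]
width: 0.0478
finger_force: 30.0
```

Request:
{"op": "arm_command", "data": {"targets": [[0.0014,0.0036,0.0016,0],[0.0028,0.0073,0.003,0],[0.0041,0.011,0.0044,0],[0.0055,0.0146,0.0058,0],[0.0069,0.018,0.007,0],[0.0083,0.022,0.0082,0],[0.0097,0.0255,0.0094,0],[0.011,0.029,0.0104,0]]}}

```text
time: 8.22
tool_pos: [0.5183, 0.2831, 0.1014]
ee_rot: [3.141, 0.0, 1.209]
wrist_force: [0.2, -1.4, -2.0]
width: 0.0475
finger_force: 30.0
```

```bash
python3 -c "
from held import *
held((.0525,.3))"
```

```text
s,deg,oy,res 0.0504 13.9 -0.0014 0.021 tcp [0.5183 0.2831 0.1014] F [ 0.2 -1.4 -2. ] t 8.2167
```

It's pivoting: the tilt is down to 14° at low force. I'll continue to upright.

Request:
{"op": "arm_command", "data": {"targets": [[0.0018,0.0047,0.0007,0],[0.0035,0.0094,0.0014,0],[0.0053,0.014,0.002,0],[0.007,0.0187,0.0026,0],[0.0085,0.0225,0.003,0],[0.01,0.0265,0.003,0],[0.0103,0.0272,0.003,0],[0.0103,0.0272,0.003,0]]}}

```text
time: 8.93
tool_pos: [0.5233, 0.2966, 0.1027]
ee_rot: [-3.141, 0.001, 1.209]
wrist_force: [-0.8, -2.8, -2.8]
width: 0.0477
finger_force: 30.0
```

```bash
python3 -c "
from held import *
held((.0515,.05))"
```

```text
s,deg,oy,res 0.0441 -0.7 -0.0015 0.04 tcp [0.5233 0.2966 0.1027] F [-0.8 -2.8 -2.8] t 8.9333
```

The sleeve is upright now. I'll centre it and lower it.

Request:
{"op": "arm_command", "data": {"targets": [[-0.0012,-0.0032,0,0],[-0.0024,-0.0064,-0.005,0],[-0.0024,-0.0064,-0.02,0],[-0.0024,-0.0064,-0.035,0],[-0.0024,-0.0064,-0.05,0],[-0.0024,-0.0064,-0.065,0],[-0.0024,-0.0064,-0.08,0],[-0.0024,-0.0064,-0.08,0]]}}

```text
time: 9.65
tool_pos: [0.5227, 0.2943, 0.0614]
ee_rot: [3.141, -0.002, 1.209]
wrist_force: [2.8, 2.5, -3.7]
width: 0.0473
finger_force: 30.0
```

Request:
{"op": "arm_command", "data": {"targets": [[0,0,-0.004,0],[0,0,-0.008,0],[0,0,-0.012,0],[0,0,-0.012,0]]}}

```text
time: 9.98
tool_pos: [0.5233, 0.2947, 0.0593]
ee_rot: [3.139, -0.004, 1.209]
wrist_force: [0.8, 2.2, 5.5]
width: 0.047
finger_force: 30.0
```

The force at z=0.059 says contact, so I'll check whether the sleeve is seated.

Run:
```python
from held import *
a=robot.snapshot("side")[245:345,140:273];e=robot.snapshot("scene")[120:220,290:423]
held((.05,.0))
cv2.imwrite("pics/g3.png",np.hstack([cv2.resize(q[...,::-1],(400,300),interpolation=cv2.INTER_CUBIC) for q in(a,e)]))
C={n:cam(n) for n in("scene","side")}
P=np.array([.5222,.2938,.02])
for n,(x,y) in(("side",(140,245)),("scene",(290,120))):
    I=robot.snapshot(n); k,l,st,_=cv2.connectedComponentsWithStats(red(I)); q=l[tuple(proj(C[n],[P+[0,0,.076]]).round().astype(int)[0][::-1])]
    m=(l==q); print(n,st[q],[ (dz, np.abs(hullmask(proj(C[n],cyl(P+[0,0,dz],[0,0,1],.01,.08,.024)))-m).sum().round(0)) for dz in(0,.003,.006,.01)])
```

```text
s,deg,oy,res 0.0453 1.4 -0.0017 0.04 tcp [0.5233 0.2947 0.0593] F [1.3 3.1 5.4] t 10.0833
side [195 275  23  35 466] [(0, np.float32(399.0)), (0.003, np.float32(405.0)), (0.006, np.float32(425.0)), (0.01, np.float32(472.0))]
scene [     0      0    512    384 195051] [(0, np.float32(195159.0)), (0.003, np.float32(195166.0)), (0.006, np.float32(195158.0)), (0.01, np.float32(195124.0))]
```

View pics/g3.png

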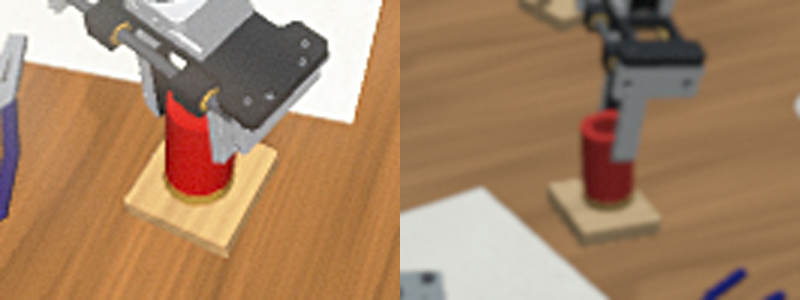

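Request:
{"op": "arm_command", "data": {"targets": [[0,0,-0.003,0],[0,0,-0.006,0],[0,0,-0.008,0],[0,0,-0.008,0]]}}

```text
time: 10.57
tool_pos: [0.5239, 0.2958, 0.0588]
ee_rot: [3.138, -0.007, 1.21]
wrist_force: [-2.4, 1.7, 15.7]
width: 0.0473
finger_force: 30.0
```

It's firmly seated to within a few mm at most. I'll relieve the press and release.

Request:
{"op": "arm_command", "data": {"targets": [[0,0,0.004,0],[0,0,0.01,0],[0,0,0.01,0],[0,0,0.01,0]]}}

```text
time: 10.9
tool_pos: [0.5231, 0.2944, 0.0595]
ee_rot: [3.14, -0.003, 1.209]
wrist_force: [1.4, 2.9, 6.5]
width: 0.0473
finger_force: 30.0
```

Request:
{"op": "arm_command", "data": {"targets": [[0,0,0,0],[0,0,0,0],[0,0,0,0],[0,0,0,0],[0,0,0,0],[0,0,0,0]], "claw": 0}}

```text
time: 11.4
tool_pos: [0.5218, 0.2932, 0.0573]
ee_rot: [-3.141, 0.001, 1.209]
wrist_force: [0.3, -0.4, 0.3]
width: 0.0842
finger_force: 0.0
```

Request:
{"op": "arm_command", "data": {"targets": [[0,0,0.03,0],[0,0,0.07,0],[0,0,0.13,0],[0,0,0.2,0],[0,0,0.27,0],[0,0,0.33,0],[-0.02,-0.06,0.33,0],[-0.03,-0.09,0.33,0]]}}

```text
time: 12.07
tool_pos: [0.5081, 0.2477, 0.2264]
ee_rot: [3.137, -0.003, 1.209]
wrist_force: [0.0, 1.0, 0.8]
width: 0.0936
finger_force: 0.0
```

Run:
```python
from h import *
o=robot.get_obs(); T=np.eye(4);T[:3,:3]=Rn.from_euler('xyz',o['ee_rot']).as_matrix();T[:3,3]=o['tool_pos']
Im={n:robot.snapshot(n) for n in("side","scene","wrist")}; C={"side":cam("side"),"scene":cam("scene"),"wrist":cam("wrist",T)}
P=np.array([.5218,.2933,.02]); M={}
for n in Im:
    k,l,st,_=cv2.connectedComponentsWithStats(red(Im[n]),connectivity=4); L=l[hullmask(proj(C[n],cyl(P,[0,0,1],.01,.08,.024)))>.9]; M[n]=(l==np.bincount(L[L>0]).argmax()).astype(np.float32)
def f(p,ns): return sum(np.abs(hullmask(proj(C[n],cyl(np.array(p[:3]),[p[3],p[4],1],.01,.08,.024)))-M[n]).sum()/M[n].sum() for n in ns)
p0=np.r_[P,0,0]
for ns in(("side","scene"),("side","scene","wrist")):
    r=minimize(f,p0,args=(ns,),method="Nelder-Mead",options=dict(initial_simplex=p0+np.vstack([np.zeros(5),np.diag([.005,.005,.005,.08,.08])]),maxiter=1500)); print(ns,r.x.round(4),round(r.fun,3))
a=Im["side"][245:345,140:273];e=Im["scene"][120:220,290:423]
cv2.imwrite("pics/g4.png",np.vstack([np.hstack([cv2.resize(q[...,::-1],(400,300),interpolation=cv2.INTER_CUBIC) for q in(a,e)]),np.hstack([cv2.resize(Im[q][...,::-1],(400,300)) for q in("wrist","side")])]))
```

```text
('side', 'scene') [ 0.5255  0.2952  0.0198 -0.0399  0.0579] 0.263
('side', 'scene', 'wrist') [ 0.5242  0.2959  0.019  -0.0048  0.0223] 0.714
```

View pics/g4.png

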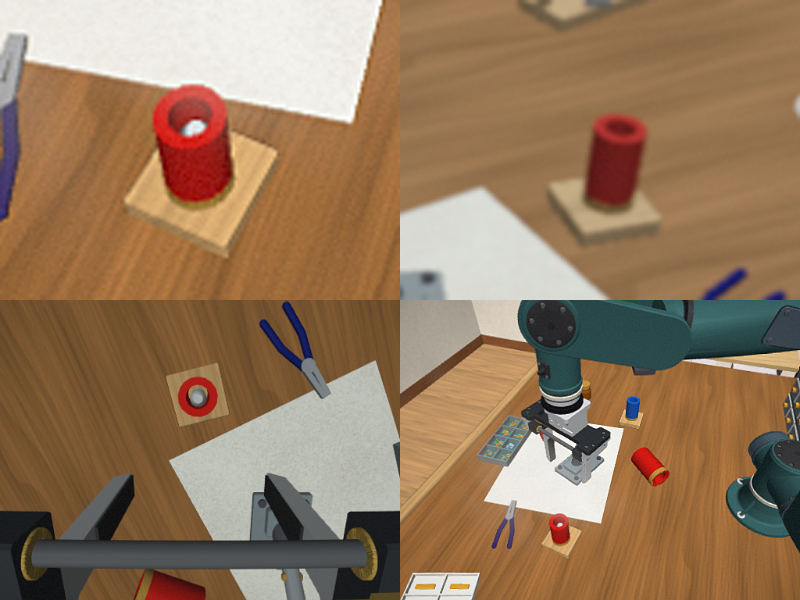

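The sleeve stands flat on the base, centred on the post with its brass band down. The gripper is clear, and the blue sleeve, pliers and jar haven't been touched, so I'll hand in.

```bash
python3 -c "
from h import *
print(robot.close_job())"
```

```text
the job is handed in; nothing more can be done
None
```

I handed the job in at about 12 s: the red sleeve is on the free post, brass band down, released and by camera fit fully seated and upright; the hand-in returned no verdict.

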